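Latch the end cover of a logger canister

TASK

Close the draw latch on the logger canister: lift the loose claw, draw it forward over the keeper lip on the end cover and work its hook down into the slot in front of the lip, then swing the lever back and down over centre until it bears on its rubber buffer. Do it by feel, without jamming the claw against the keeper or leaning hard on the lever, and leave the other things on the bench where they lie.

Things in the scene. Friction and masses are not known exactly. Their poses are not given: they have to be found in the camera images.
- canister: Logger canister, fixed: grey barrel, 110 mm diameter, lying in a plywood and black plastic cradle, steel draw latch on top, hinged end cover in front. Origin on the bench straight below the lever pivot; x level along the barrel to the cover, y left, z up. In this frame: barrel x -176 to 43 mm, axis z 72, top z 127; flange x 31 to 43, radius 62; latch base plate 30 mm wide, top z 130.
- lever_pivot (a point): Centre of the lever's pivot, whose axis lies along the canister's y, 151 mm above the bench.
- lever (a joint): Lever angle, rad: 0 = flat along the barrel, pointing to the canister's -x; pi/2 = straight up; fixed open stop at 1.70. Starts part raised; pivot friction 0.1 N m holds it anywhere (pulling the claw with 6 to 15 N drags it along). Shutting it under load takes up to about 14 N at 70 mm from the pivot, most between 1.3 and 0.5 rad; dead centre is near 0.10.
- lever_tip (a point): Tip of the lever, 88 mm from the pivot, middle of its upper face. The handle is a steel strip 22 mm wide (along the canister's y), 6 mm thick, from 22 to 90 mm from the pivot, the last 10 mm bent up a little. Its front face (uppermost when the lever lies flat) lies 2 mm behind (below) the line through the pivot. x of this frame points from the tip to the pivot.
- buffer_seat (a point): Nominal top of the rubber buffer (14 mm across) on which the lever's underside comes to rest, 55 mm from the pivot. It is screw-set: the true top is up to 2 mm higher or lower, so the shut lever reads between -0.06 and 0.05 rad; only contact tells where. The rubber gives about 1 mm under 10 N.
- claw: The claw: steel bail 40 mm wide (y), two side arms joined at the nose. Origin at its pin, which rides on the lever: 18 mm from the lever's pivot, its direction 0.10 rad below the lever's own. x along the claw to its nose, z up. Swings freely on the pin and falls by its weight (50 g). At the start it lies on or behind the keeper lip, not hooked.
- claw_nose (a point): Middle of the claw's nose, a steel bridge with two flat upright sides 40 mm apart to pinch: 22 mm long (claw x 78 to 100 mm), from 9 mm below to 10 mm above this point, which lies 88.5 mm from the pin and 5 mm above the claw's axis.
- claw_hook (a point): Lower edge of the inner face of the claw's hook plate, mid-width: 94.5 mm from the pin, 6.5 mm below the claw's axis. The hook plate, 5 mm thick and 40 mm wide, hangs from the nose's front end; 17 mm of free height under the nose above this edge.
- cover: Round end cover, 124 mm across, 34 mm thick, hinged at the bottom; a stiff seal holds it about 13 mm ajar at the top until the latch draws it in (by 5 to 13 mm). Origin on its hinge (canister x 47, z 14 mm); x away from the barrel, z up. Cover top at z 120; keeper foot on it 34 mm wide, top z 126, carrying the channel-shaped keeper up to z 142.
- lip_nominal (a point): Nominal top front edge of the keeper lip. The keeper is a steel channel 24 mm wide, 16 mm tall: lip 5 mm thick, then a 9.5 mm slot for the hook, then a guard wall 4 mm thick. It is on slotted screws: truly up to 3.5 mm nearer or farther, to be found by feel. The hook drawn fully forward always lies past the lip, over slot or guard wall. Hooked: claw_hook at least 5 mm down the slot.
- screwdriver: bystander: screwdriver 190 mm long lying beside the canister
- spare_seal: bystander: spare rubber ring, 100 mm across, flat on the bench beside the canister
- plug: bystander: upright steel connector plug, 28 mm across, 42 mm tall, in front of the canister
- pliers: bystander: pliers lying on the bench, about 160 mm long
- multimeter: bystander: grey meter 165 x 82 x 36 mm lying flat
- cleaner: bystander: white bottle 48 mm across, 130 mm tall, standing beside the canister
- spanner: bystander: spanner 160 mm long lying on the bench

How it is judged:
By the outcome, as a careful person would: the job done as asked, in the order asked, and still so for the second after the job is handed in, with the robot touching nothing.
It also fails if it takes over 58 s, if anything falls off the work surface, if the arm or the gripper's body presses on something with over 40 N, if the wrist force passes 120 N, or if a joint passes its speed limit or range.

ROBOT

A 6-joint arm with a two-finger parallel gripper is mounted at the origin on the work surface. World frame = base frame: x ahead of the robot, y to its left, z up, the work surface at z = 0. Lengths are in m, angles in rad, forces in N, time in s.
With the tool pointing down it reaches from about 0.375 to 0.975 m from the base axis. Payload 3.8 kg.
Tool frame: the origin (TCP) lies on the centre line of the jaws, within the pads' length; the fingertips stand 8 mm ahead of it and the grasp point (between the pads) lies 11 mm behind it; z points along the fingers, y is the direction in which the jaws open and shut (so a half turn about z gives the same grasp; the last joint's range is limited). The gripper opens to 85 mm and grips with 20 to 120 N. Pads are 22 mm wide; open, the fingers measure 114 mm over their backs; the gripper's body (76 mm by 85 mm) begins 54 mm behind the grasp point. The pads swing forward as they close: fully open they stand 13 mm farther back than shut.
Start: joints at [1.116, 0.264, 1.604, -0, 1.274, -0.037], TCP at [0.274, 0.617, 0.202] pointing down, gripper open.
Joint ranges: [-2.63, 2.63], [-0.94, 2.18], [0.31, 2.57], [-1.31, 4.45], [0, 2.66], [-2.55, 2.55]. Speed limits (rad/s): [2.57, 2.57, 3.14, 3.14, 3.14, 3.14].

INTERFACE

Orientations are given as a rotation vector (axis times angle).
In Python, from workcell import * gives the robot as it stands.
- The arm moves only by the tool play_rows, never from a script. Its arguments are lists of equal length, an entry for each row: "slide": the shift along the tool's x, y, z in cm, a list of three; "delta_rot": the turn, a rotation vector about the tool's x, y, z in rad, a list of three. In form: {"slide": [[x, y, z], ...], "delta_rot": [[wx, wy, wz], ...]}. A call has 1 to 12 rows; each row is the pose to reach, as a shift and turn from the pose measured when the call began, along the tool's axes at that moment; what a row does not reach only later rows make up. A row lasts 1/12 s, in which the tool goes at most 41.7 mm and 7.16 degrees, less where a joint would pass 70% of its speed; a pose out of reach is approached as far as the arm can. A call with a gripper value outside its range is refused whole. "hand" is the opening, from 0 (shut) to 1 (fully open), set as the call begins (left out, the last holds). The fingers move at their own pace and stop on an object; "force" is the grip in N (left out, the last holds). Time passes only in rows, so rows that repeat a pose let the fingers close. It gives the time, the measured TCP pose, the force and the opening at its end, in the units of the state.
- read_state(): the state, without advancing time (a new reading comes with each control period).
- read_camera(name): name is "side" or "top"; returns a dict with "image" (400x640x3 uint8, red, green, blue), "depth" (400x640 float32, m along the optical axis (not along the pixel's ray), 0 where there is no reading), "fovy" (degrees; the focal length in pixels is half the picture's height over the tangent of half this angle, whatever the lens; pixels are square), "cx", "cy" (the principal point, pixels), "world_from_camera" (4x4, takes a point from camera to world coordinates). Camera axes: x right, y up, looking along -z (the intrinsics and any distortion apply to the point x, -y, -z); pixel columns grow to the right and rows downward; lengths in m; the calibration is good to about 2 mm. A picture is of the moment at which its call begins.
- finish_job(): hands the job in, once; it reports no verdict.
Trained networks look in a picture, given as the dict that the camera call returned (one of the last four; its "shot" number tells which), for a name from the list of things; names that differ only in an ending like _2 or _b are one class to them, and where a whole thing is asked for, a point or a joint stands for the part that bears it (a point fixed in the world has none). Each returns a list of dicts, best first, with "conf" (0 to 1); they miss things now and then, are a little off and sometimes report something else, mostly with a low value. They report only what shows in the picture. A call takes as long as a camera call.
- spot_in(target, picture): "bbox" ([centre column, centre row, width, height] in pixels, round what is visible of it).
- landmark_of(target, picture): "at" ([column, row] in pixels: a listed point, or the origin of a listed thing).
The state is a dict: "time": time; "q": joint angles; "joint_vel": joint speeds; "joint_torque": joint torques, N m; "tool_pos": TCP position; "tcp_rot": TCP orientation; "wrist_force": force on the tool from outside, world axes, zero at the start; "torque": the same for the moment, N m; "width": opening from 0.0 (shut) to 1.0 (fully open).
Only numpy, scipy, OpenCV 4.12 (cv2) and the standard library are available. Lean on these libraries where they do the work, as an engineer would, in place of code of your own. Each camera call takes 0.05 s, during which the arm holds its last target.

## Working session

There is one attempt and no reset: what is moved stays moved. The work goes in short steps, Python scripts to look and compute and a tool call to move; the robot and the scene stay as the last step left them, time stands still between calls to the robot, and variables do not carry over. Pictures are saved under pics/ and viewed, and the job is handed in when it is done.

Besides the shell and the picture viewer there is one more tool, called after "Request:" by a JSON object that holds its "name" and its "arguments", one argument or row to a line. play_rows: Moves the arm, as the interface text tells. Its arguments: {"type":"object","properties":{"slide":{"type":"array"},"delta_rot":{"type":"array"},"hand":{"type":"number"},"force":{"type":"number"}},"required":["slide","delta_rot"]}

```bash
mkdir -p pics; ls; cat > h.py <<'E'
from workcell import *
import numpy as np, cv2
from scipy.spatial.transform import Rotation as R
def P(pic,u,v,d=None,win=1):
    f=200/np.tan(np.radians(pic["fovy"])/2)
    u0,v0=int(round(u)),int(round(v))
    if d is None:
        w=pic["depth"][max(0,v0-win):v0+win+1,max(0,u0-win):u0+win+1]; w=w[w>0]; d=np.median(w)
    c=np.array([(u-pic["cx"])/f*d,-(v-pic["cy"])/f*d,-d,1])
    return (pic["world_from_camera"]@c)[:3]
def proj(pic,p):
    f=200/np.tan(np.radians(pic["fovy"])/2)
    c=np.linalg.inv(pic["world_from_camera"])@np.append(p,1)
    return np.array([pic["cx"]+f*c[0]/-c[2],pic["cy"]-f*c[1]/-c[2]])
def save(pic,n): cv2.imwrite("pics/"+n,pic["image"][:,:,::-1])
E
python3 - <<'E'
from h import *
np.set_printoptions(precision=4,suppress=True)
print(read_state())
for n in ("side","top"):
    p=read_camera(n); save(p,n+"1.png")
    print(n,{k:(v if k not in("image","depth") else v.shape) for k,v in p.items()})
    for t in ["canister","lever_pivot","lever_tip","buffer_seat","claw","claw_nose","claw_hook","cover","lip_nominal"]:
        for r in landmark_of(t,p)[:2]:
            print(t,r["at"],round(r["conf"],2),P(p,*r["at"]))
E
```

```text
pics
{'time': 0.0, 'q': array([ 1.1161,  0.2647,  1.6054,  0.    ,  1.2737, -0.0369]), 'joint_vel': array([ 0.0009, -0.0006,  0.0021,  0.0005,  0.0001,  0.0001]), 'joint_torque': array([  0.0017, -51.5108, -36.7317,  -0.0001,   0.0128,   0.    ]), 'tool_pos': array([0.2735, 0.6162, 0.2008]), 'tcp_rot': array([-0.6514, -3.0727,  0.0034]), 'wrist_force': array([-1.0207, -0.4952, -0.2397]), 'torque': array([ 0.0013, -0.0072, -0.0169]), 'width': 1.0051931294467786}
side {'image': (400, 640, 3), 'depth': (400, 640), 'fovy': 54.95372659836552, 'cx': 320.7413546254263, 'cy': 200.36370100503913, 'world_from_camera': array([[ 0.9769,  0.1226, -0.1751,  0.3038],
       [-0.2129,  0.4864, -0.8474, -1.0111],
       [-0.0187,  0.8651,  0.5012,  0.7498],
       [ 0.    ,  0.    ,  0.    ,  1.    ]]), 'shot': 1}
canister [346.6, 248.5] 0.92 [ 0.5661 -0.1126  0.0391]
lever_pivot [345.5, 212.6] 0.68 [ 0.5715 -0.0753  0.1437]
lever_tip [322.6, 195.3] 0.88 [ 0.506  -0.0608  0.2038]
buffer_seat [346.4, 213.4] 0.59 [ 0.5738 -0.0771  0.1416]
buffer_seat [370.3, 203.8] 0.22 [ 0.6472 -0.0772  0.1642]
claw [
[... 515 characters left out ...]
_camera': array([[ 0.0302,  0.9975, -0.064 ,  0.488 ],
       [-0.9994,  0.031 ,  0.0126,  0.0317],
       [ 0.0146,  0.0636,  0.9979,  1.1664],
       [ 0.    ,  0.    ,  0.    ,  1.    ]]), 'shot': 2}
canister [351.1, 200.9] 0.74 [ 0.5616 -0.0426  0.1243]
lever_tip [360.4, 222.4] 0.82 [ 0.5055 -0.06    0.2078]
buffer_seat [360.0, 218.9] 0.67 [ 0.514  -0.0598  0.1972]
claw [363.8, 199.3] 0.85 [ 0.5637 -0.0712  0.1635]
claw_nose [358.2, 163.9] 0.66 [ 0.6501 -0.0542  0.1734]
claw_hook [356.9, 163.1] 0.53 [ 0.6519 -0.0509  0.1739]
claw_hook [356.3, 200.5] 0.22 [ 0.5601 -0.0526  0.165 ]
cover [353.5, 180.9] 0.96 [ 0.6123 -0.0467  0.1342]
lip_nominal [355.7, 162.9] 0.75 [ 0.6524 -0.048   0.1733]
```

```bash
python3 - <<'E'
import cv2
a=cv2.imread("pics/side1.png")[150:310,250:450]; cv2.imwrite("pics/s1c.png",cv2.resize(a,None,fx=4,fy=3.7,interpolation=2)[:600])
a=cv2.imread("pics/top1.png")[120:270,270:470]; cv2.imwrite("pics/t1c.png",cv2.resize(a,None,fx=4,fy=4,interpolation=2))
E
```

```text
(no output)
```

View pics/top1.png

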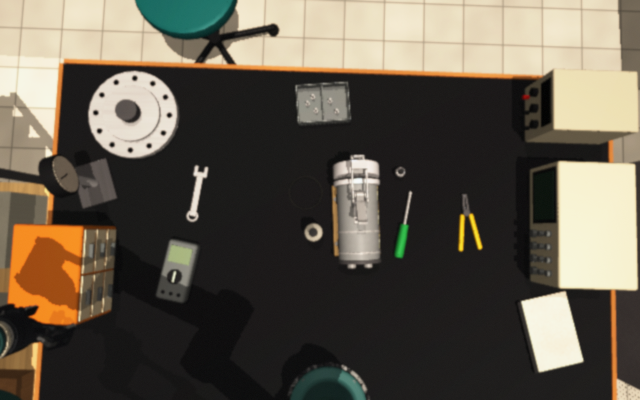

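View pics/side1.png

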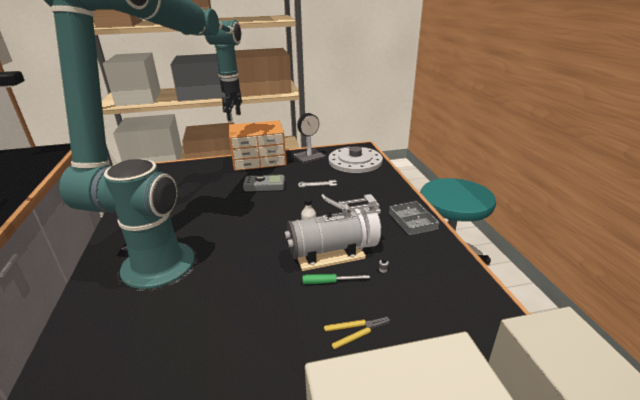

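View pics/s1c.png

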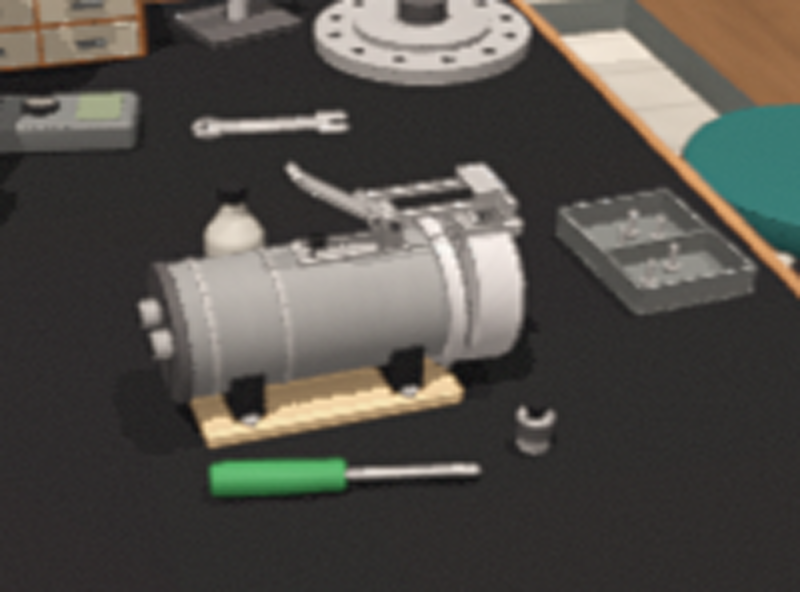

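View pics/t1c.png

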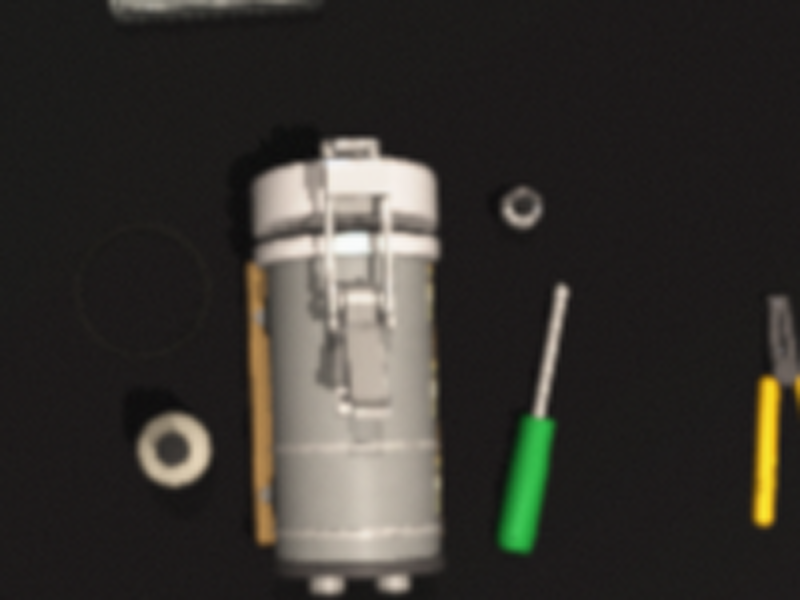

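```bash
python3 - <<'E'
from h import *
from scipy.optimize import least_squares
np.set_printoptions(precision=4,suppress=True)
def cloud(p):
    f=200/np.tan(np.radians(p["fovy"])/2)
    v,u=np.mgrid[0:400,0:640]; d=p["depth"]; m=d>0
    c=np.stack([(u-p["cx"])/f*d,-(v-p["cy"])/f*d,-d,np.ones_like(d)],-1)[m]
    return (c@p["world_from_camera"].T)[:,:3], p["image"][m]
for n in ("side","top"):
    p=read_camera(n); C,I=cloud(p)
    np.save(n+"_c.npy",C)
    t=C[(abs(C[:,0]-.75)<.05)&(abs(C[:,1])<.1)]; print(n,"table z",np.median(t[:,2]))
    # barrel
    m=(C[:,0]>.40)&(C[:,0]<.50)&(abs(C[:,1]+.055)<.058)&(C[:,2]>.075)&(C[:,2]<.14)
    B=C[m]
    def res(q):
        y=q[0]+q[1]*(B[:,0]-.45); r=np.hypot((B[:,1]-y)*np.cos(np.arctan(q[1])),B[:,2]-q[2]); return r-.055
    s=least_squares(res,[-.055,0,.072],loss="soft_l1",f_scale=.002); print(n,len(B),s.x,np.std(res(s.x)))
    # profile along x: max z of points
    y0=s.x
    yy=C[:,1]-(y0[0]+y0[1]*(C[:,0]-.45))
    for lo,hi in((-.003,.003),(-.022,-.016),(.016,.022),(-.05,-.03)):
        m=(yy>lo)&(yy<hi)&(C[:,0]>.36)&(C[:,0]<.72)&(C[:,2]>.02)
        Q=C[m]; o=np.argsort(Q[:,0]); print(lo,np.round(Q[o][:,[0,2]]*1000).astype(int).tolist())
    for t in["lever_tip","claw_nose","lever","canister","cover","claw"]:
        print(t,[(np.round(r["bbox"],1),round(r["conf"],2)) for r in spot_in(t,p)[:2]])
E
```

```text
side table z -0.00013209542294878585
side 626 [-0.0695  0.0581  0.0714] 0.0068571244702966645
-0.003 [[401, 121], [401, 22], [401, 124], [402, 25], [402, 83], [402, 30], [402, 127], [402, 87], [402, 77], [402, 39], [402, 34], [402, 89], [404, 129], [407, 127], [408, 130], [411, 129], [413, 127], [416, 126], [419, 126], [422, 128], [425, 124], [426, 126], [431, 128], [434, 127], [438, 126], [441, 126], [447, 126], [450, 125], [452, 126], [459, 127], [461, 124], [462, 126], [464, 128], [467, 128], [470, 127], [474, 124], [474, 126], [477, 127], [480, 127], [484, 129], [486, 127], [489, 127], [493, 126], [495, 128], [498, 124], [498, 128], [503, 204], [504, 127], [505, 129], [506, 205], [508, 129], [509, 204], [510, 130], [512, 130], [515, 133], [517, 143], [517, 139], [517, 194], [517, 133], [518, 129], [520, 135], [520, 142], [521, 191], [523, 141], [523, 144], [526, 141], [527, 142], [527, 187], [529, 129], [529, 185], [533, 128], [533, 130], [534, 181], [536, 131], [536, 179], [539, 129], [542, 129], [543, 174], [546, 127], [548, 130], [549, 130], [551, 168], [551, 129], [552, 130],
[... 28227 characters left out ...]
 112], [664, 109], [665, 121], [665, 106], [665, 119], [665, 119], [666, 116], [667, 111], [667, 121], [667, 121], [667, 107], [668, 118], [669, 114], [670, 123], [670, 108], [670, 120], [671, 102]]
lever_tip [(array([358.1, 192.9,  16.9,  66.4]), 0.89), (array([314.4, 230.9,  14.7,  17.8]), 0.35)]
claw_nose [(array([357.9, 167.9,  17.8,  18.9]), 0.69), (array([402.8, 228.4,  13.6,  57.1]), 0.54)]
lever [(array([358.7, 189.8,  15.6,  65.4]), 0.62), (array([471.4, 222.3,  25.3,  58.3]), 0.46)]
canister [(array([356.5, 209.3,  50.3, 110.3]), 0.87)]
cover [(array([352.9, 167.1,  46.9,  22.7]), 0.96), (array([360. , 180.1,  24.3,  40.6]), 0.71)]
claw [(array([360.9, 181.8,  17. ,  42.3]), 0.84)]
```

```bash
python3 - <<'E'
import numpy as np
from scipy.optimize import least_squares
np.set_printoptions(precision=4,suppress=True)
for n in ("side","top"):
    C=np.load(n+"_c.npy")
    B=C[(C[:,0]>.41)&(C[:,0]<.55)&(abs(C[:,1]+.055)<.07)&(C[:,2]>.085)&(C[:,2]<.13)]
    for it in range(4):
        def res(q):
            return np.hypot((B[:,1]-q[0]-q[1]*(B[:,0]-.5))*np.cos(q[1]),B[:,2]-q[2])-.055
        s=least_squares(res,[-.057,0.0,.072],loss="cauchy",f_scale=.002)
        B=B[abs(res(s.x))<.006]
    q=s.x; print(n,len(B),q,np.std(res(q)))
    ax=np.array([1,np.tan(q[1])]); ax/=np.linalg.norm(ax)
    a=(C[:,0]-.5)*ax[0]+(C[:,1]-q[0])*ax[1]; l=-(C[:,0]-.5)*ax[1]+(C[:,1]-q[0])*ax[0]; z=C[:,2]
    r=np.hypot(l,z-q[2])
    # flange: r 58-64
    m=(abs(l)>.022)&(abs(l)<.05)&(z>.1)&(r>.0585)&(r<.066)
    h,e=np.histogram(a[m],np.arange(.05,.24,.004)); print("flange/cover hist",[(round(float(x)*1000),int(k)) for x,k in zip(e,h) if k])
    # barrel rear
    m=(z>.085)&(r>.053)&(r<.058)&(abs(l)<.05); print("rear a",np.percentile(a[m],[.5,1,2]), 'front',np.percentile(a[m],[97,99]))
    # nose
    m=(abs(l)<.03)&(z>.167)&(a>.12)&(a<.2); print("nose",np.percentile(a[m],[1,5,50,95,99]),"lat",np.percentile(l[m],[1,5,50,95,99]),"z",np.percentile(z[m],[5,50,95]),m.sum())
    m=(abs(l)<.03)&(z>.15)&(a>.06)&(a<.13)&(abs(l)>.013); p=np.polyfit(a[m],z[m],1); print("arms z at a=.07,.16",np.polyval(p,[.07,.16]),"lat",np.percentile(l[m],[2,20,80,98]))
    m=(abs(l)<.015)&(z>.16)&(a<.06); p=np.polyfit(a[m],z[m],1); print("lever slope",np.arctan(-p[0]),"z at a=.02",np.polyval(p,.02),"mina",a[m].min(),"lat",np.percentile(l[m],[2,50,98]))
E
```

```text
side 1122 [-0.0665  0.0653  0.0717] 0.0019355598995504809
flange/cover hist [(50, 1), (54, 1), (62, 1), (70, 1), (78, 2), (82, 1), (90, 1), (102, 1), (106, 10), (110, 13), (114, 12), (118, 7), (122, 3), (130, 2), (134, 16), (138, 10), (142, 12), (146, 12), (150, 9), (154, 10), (158, 10), (162, 7), (166, 2)]
rear a [-0.5324 -0.5241 -0.51  ] front [0.1345 0.1657]
nose [0.1388 0.1392 0.1492 0.1603 0.1608] lat [-0.0223 -0.0217 -0.0062  0.0166  0.0182] z [0.1682 0.1732 0.1757] 66
arms z at a=.07,.16 [0.1599 0.1611] lat [-0.0232 -0.0206  0.0165  0.0189]
lever slope 0.14521497679974954 z at a=.02 0.18387386426761398 mina -0.4753121940979482 lat [-0.0124  0.01    0.0148]
top 1954 [-0.0665  0.0653  0.0724] 0.0015961136636600233
flange/cover hist [(70, 1), (78, 1), (102, 1), (106, 9), (110, 31), (114, 31), (118, 22), (122, 2), (134, 20), (138, 27), (142, 23), (146, 27), (150, 22), (154, 23), (158, 21), (162, 21), (166, 8)]
rear a [-0.0958 -0.0946 -0.0913] front [0.1245 0.1606]
nose [0.1403 0.1406 0.1505 0.1603 0.1623] lat [-0.0197 -0.019   0.0004  0.019   0.02  ] z [0.1708 0.1746 0.1777] 153
arms z at a=.07,.16 [0.1624 0.1635] lat [-0.0198 -0.0178  0.0183  0.0202]
lever slope 0.6678310004728569 z at a=.02 0.19409121342680394 mina 0.00401220733972819 lat [-0.0099  0.0005  0.0111]
```

```bash
cat >> h.py <<'E'
YAW=.0653; PA=.078
ex=np.array([np.cos(YAW),np.sin(YAW),0]); ey=np.array([-np.sin(YAW),np.cos(YAW),0]); ez=np.array([0,0,1.])
O=np.array([.5,-.0665,0])+PA*ex     # canister origin
def W(x,y,z): return O+x/1000*ex+y/1000*ey+z/1000*ez
def canp(p): d=np.array(p)-O; return np.array([d@ex,d@ey,d[2]])*1000
def Rt(tilt=0.):  # tool down, x=-ex, y=-... ; tilt about canister y
    X=-ex; Z=-ez; Y=np.cross(Z,X); M=np.stack([X,Y,Z],1)
    return R.from_rotvec(ey*tilt)*R.from_matrix(M)
def st(): 
    s=read_state(); return s
def rel(s,pos,rot):
    R0=R.from_rotvec(s["tcp_rot"])
    return np.round(R0.inv().apply(np.array(pos)-s["tool_pos"])*100,2).tolist(), np.round((R0.inv()*rot).as_rotvec(),3).tolist()
def show(s):
    f=s["wrist_force"]; print("t %.2f"%s["time"],"can",np.round(canp(s["tool_pos"]),1),"F",np.round([f@ex,f@ey,f@ez],1),"w %.3f"%s["width"])
np.set_printoptions(precision=4,suppress=True)
E
python3 - <<'E'
from h import *
s=st(); show(s)
print(Rt().as_matrix(), R.from_rotvec(s["tcp_rot"]).as_matrix())
print(rel(s,[.3,.5,.32],Rt())); print(rel(s,W(73,0,300),Rt()))
E
```

```text
t 1.70 can [-259.   696.7  202.1] F [ 0.1 -0.1  0.2] w 1.002
[[-0.9979 -0.0653  0.    ]
 [-0.0653  0.9979  0.    ]
 [-0.      0.     -1.    ]] [[-0.914   0.4057  0.    ]
 [ 0.4057  0.914  -0.    ]
 [-0.     -0.     -1.    ]]
([-7.13, -9.63, -11.79], [-0.0, 0.0, -0.483])
([-61.77, -46.28, -9.79], [-0.0, 0.0, -0.483])
```

Request:
{"name": "play_rows", "arguments": {
  "slide": [
    [-3,-2,-6],
    [-8,-6,-9.8],
    [-13,-9.5,-9.8],
    [-18,-13,-9.8],
    [-23,-17,-9.8],
    [-28,-20.5,-9.8],
    [-33,-24.5,-9.8],
    [-38,-28,-9.8],
    [-43,-32,-9.8],
    [-48,-36,-9.8],
    [-53,-40,-9.8],
    [-57,-43,-9.8]
  ],
  "delta_rot": [
    [0,0,-0.05],
    [0,0,-0.1],
    [0,0,-0.15],
    [0,0,-0.2],
    [0,0,-0.25],
    [0,0,-0.3],
    [0,0,-0.35],
    [0,0,-0.4],
    [0,0,-0.44],
    [0,0,-0.483],
    [0,0,-0.483],
    [0,0,-0.483]
  ],
  "hand": 1,
  "force": 25
}}

```text
time: 2.7
tool_pos: [0.5034, 0.2075, 0.2978]
tcp_rot: [-0.103, 3.139, 0.001]
wrist_force: [0.2, 0.3, 0.4]
width: 1.0
```

```bash
python3 - <<'E'
from h import *
s=st(); show(s); print(s["q"]); print(rel(s,W(73,0,300),Rt()),rel(s,W(73,0,200),Rt()))
E
```

```text
t 2.70 can [-56.7 273.2 297.8] F [0.2 0.2 0.4] w 1.000
[ 0.3452 -0.0306  1.7565  0.0001  1.4147 -1.2911]
([-12.97, -27.32, -0.22], [0.0, 0.001, 0.0]) ([-12.96, -27.32, 9.78], [0.0, 0.001, 0.0])
```

Request:
{"name": "play_rows", "arguments": {
  "slide": [
    [-1.5,-3.5,0],
    [-3,-7,0],
    [-5,-10.5,0],
    [-6.5,-14,0],
    [-8,-17.5,0],
    [-10,-21,0],
    [-11.5,-24.5,1],
    [-12.97,-27.3,3],
    [-12.97,-27.3,6],
    [-12.97,-27.3,9.8],
    [-12.97,-27.3,9.8],
    [-12.97,-27.3,9.8]
  ],
  "delta_rot": [
    [0,0,0],
    [0,0,0],
    [0,0,0],
    [0,0,0],
    [0,0,0],
    [0,0,0],
    [0,0,0],
    [0,0,0],
    [0,0,0],
    [0,0,0],
    [0,0,0],
    [0,0,0]
  ]
}}

```text
time: 3.7
tool_pos: [0.6484, -0.0563, 0.1969]
tcp_rot: [0.102, -3.134, -0.002]
wrist_force: [-0.6, -0.2, 0.4]
width: 0.998
```

```bash
python3 - <<'E'
from h import *
s=st(); show(s); print(s["q"]); print(rel(s,W(73,0,154),Rt()))
p=read_camera("side"); save(p,"s2.png")
a=p["image"][120:300,270:450,::-1]; cv2.imwrite("pics/s2c.png",cv2.resize(a,None,fx=3.3,fy=3.3,interpolation=2))
p=read_camera("top"); a=p["image"][110:270,270:450,::-1]; cv2.imwrite("pics/t2c.png",cv2.resize(a,None,fx=3.3,fy=3.3,interpolation=2))
E
```

```text
t 3.70 can [ 70.7   0.5 196.9] F [-0.6 -0.2  0.4] w 0.998
[-0.1252  0.2261  1.6602  0.0006  1.2613 -1.7613]
([-0.25, -0.06, 4.29], [0.002, -0.006, -0.0])
```

View pics/s2c.png

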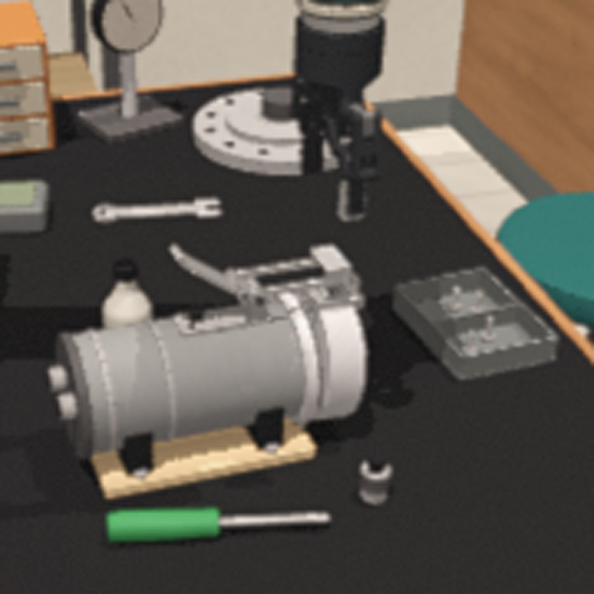

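```bash
python3 - <<'E'
from h import *
s=st(); show(s)
p=read_camera("side")
for q in [(73,0,174),(71,-43,195),(71,43,195),(71,-43,260)]:
    print(q,(proj(p,W(*q))-[270,120])*3.3)
print(rel(s,W(73,0,154),Rt()))
E
```

```text
t 3.80 can [ 74.2   0.4 202.1] F [ 0.6 -0.2  0.6] w 1.002
(73, 0, 174) [327.8779 255.7433]
(71, -43, 195) [345.5616 258.3895]
(71, 43, 195) [309.2792 214.7658]
(71, -43, 260) [349.5092 192.0282]
([0.14, -0.04, 4.81], [-0.0, 0.004, 0.001])
```

View pics/t2c.png

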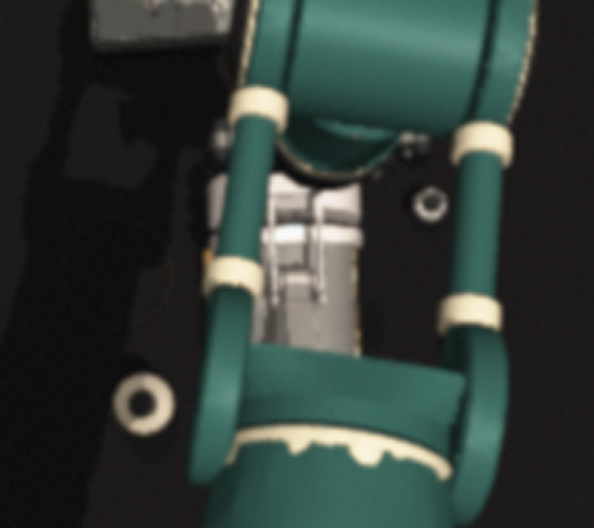

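```bash
python3 - <<'E'
from h import *
s=st(); show(s)
p=read_camera("side")
a=p["image"][120:300,270:450,::-1].copy(); a=cv2.resize(a,None,fx=3.3,fy=3.3,interpolation=2)
for q in [(73,0,174),(74,-43,202),(74,43,202)]:
    cv2.circle(a,tuple(int(t) for t in (proj(p,W(*q))-[270,120])*3.3),3,(0,0,255),-1)
cv2.imwrite("pics/s3c.png",a)
f=p["depth"]
u,v=proj(p,W(74,-43,215)); 
for vv in range(160,205,4): print(vv, canp(P(p,375,vv,win=0)) if f[vv,375]>0 else None)
E
```

```text
t 3.85 can [ 74.9   0.4 203.2] F [ 0.6 -0.4  0.8] w 0.997
160 [337.2164 559.5745  21.9771]
164 [ 63.577  -47.8255 306.804 ]
168 [ 61.4172 -54.0912 297.9045]
172 [ 62.4168 -53.3929 285.344 ]
176 [ 63.75   -51.9813 272.229 ]
180 [ 66.4464 -47.6005 257.2667]
184 [ 66.5989 -48.8289 245.238 ]
188 [248.7749 348.1075  -0.7641]
192 [234.4719 314.5652   0.5331]
196 [220.9964 282.9203   1.4294]
200 [210.8364 258.5772  -1.5638]
204 [ 83.4051 -20.3558 160.8316]
```

View pics/s3c.png

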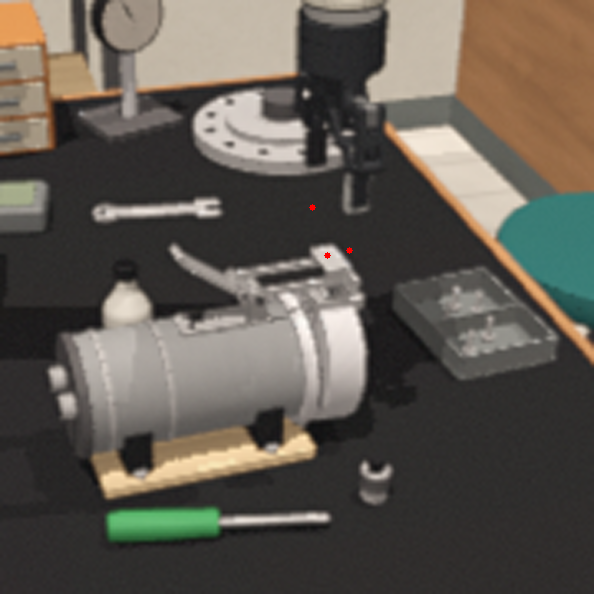

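```bash
python3 - <<'E'
from h import *
s=st(); show(s); print(s["q"],s["tool_pos"],s["tcp_rot"])
p=read_camera("side")
for z in (.19,.2,.22,.24): print(z,proj(p,[.274,.617,z]))
t=read_camera("top"); save(t,"t4.png")
E
python3 -c "
import cv2
a=cv2.imread('pics/side1.png')[60:180,180:320];cv2.imwrite('pics/s1d.png',cv2.resize(a,None,fx=4,fy=4))"
```

```text
t 3.90 can [ 75.1   0.4 203.6] F [ 0.4 -0.6  0.3] w 1.004
[-0.1241  0.2214  1.6533  0.0005  1.2604 -1.7613] [ 0.6528 -0.0562  0.2036] [-0.1038  3.1334 -0.0008]
0.19 [235.8596 129.7393]
0.2 [235.5581 127.5084]
0.22 [234.9496 123.0058]
0.24 [234.3336 118.4478]
```

View pics/s1d.png

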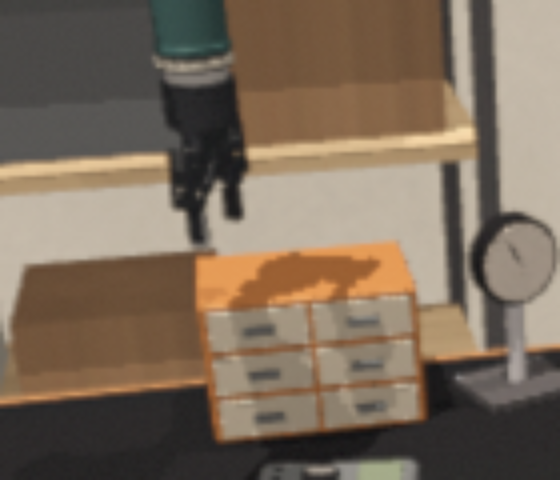

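```bash
python3 - <<'E'
from h import *
C=np.load("side_c.npy"); T=np.load("top_c.npy")
c=np.array([.2735,.6162])
tx=np.array([-.914,.4057]); ty=np.array([.4057,.914])
for n,C in (("side",C),("top",T)):
    m=(np.linalg.norm(C[:,:2]-c,axis=1)<.09)&(C[:,2]>.17)&(C[:,2]<.5)
    Q=C[m]; a=(Q[:,:2]-c)@tx; b=(Q[:,:2]-c)@ty
    o=np.argsort(Q[:,2]); 
    print(n,m.sum())
    if n=="side":
        for lo in np.arange(.2,.46,.01):
            k=(Q[:,2]>lo)&(Q[:,2]<=lo+.01)
            if k.sum(): print(round(lo,2),k.sum(),"x",np.round([a[k].min(),a[k].max()],3),"y",np.round([b[k].min(),b[k].max()],3))
E
```

```text
side 1102
0.24 10 x [-0.011  0.01 ] y [-0.052  0.046]
0.25 31 x [-0.015  0.012] y [-0.061  0.052]
0.26 23 x [-0.012  0.011] y [-0.059  0.049]
0.27 26 x [-0.011  0.011] y [-0.063  0.048]
0.28 22 x [-0.013  0.011] y [-0.07   0.054]
0.29 35 x [-0.013  0.009] y [-0.083  0.071]
0.3 47 x [-0.018  0.013] y [-0.08   0.072]
0.31 52 x [-0.019  0.011] y [-0.075  0.072]
0.32 41 x [-0.019  0.012] y [-0.077  0.069]
0.33 59 x [-0.02   0.008] y [-0.076  0.068]
0.34 48 x [-0.014  0.012] y [-0.073  0.06 ]
0.35 23 x [-0.034  0.021] y [-0.045 -0.012]
0.36 46 x [-0.039  0.031] y [-0.043  0.002]
0.37 46 x [-0.039  0.026] y [-0.044  0.009]
0.38 47 x [-0.039  0.033] y [-0.043  0.006]
0.39 50 x [-0.038  0.031] y [-0.046  0.007]
0.4 52 x [-0.038  0.031] y [-0.044  0.017]
0.41 39 x [-0.035  0.026] y [-0.038  0.   ]
0.42 54 x [-0.037  0.03 ] y [-0.043  0.021]
0.43 48 x [-0.039  0.032] y [-0.043  0.006]
0.44 55 x [-0.039  0.036] y [-0.046 -0.   ]
0.45 49 x [-0.037  0.026] y [-0.04   0.008]
top 2424
```

```bash
cat >> h.py <<'E'
def cloud(p):
    f=200/np.tan(np.radians(p["fovy"])/2)
    v,u=np.mgrid[0:400,0:640]; d=p["depth"]; m=d>0
    c=np.stack([(u-p["cx"])/f*d,-(v-p["cy"])/f*d,-d,np.ones_like(d)],-1)[m]
    return (c@p["world_from_camera"].T)[:,:3]
def can_cloud(p):
    C=cloud(p)-O; return np.stack([C@ex,C@ey,C[:,2]],1)*1000
def grip(p,x,zlo,zhi=420,step=10):
    Q=can_cloud(p); Q=Q[(abs(Q[:,0]-x)<60)&(abs(Q[:,1])<95)&(Q[:,2]>zlo)]
    for lo in range(zlo,zhi,step):
        k=(Q[:,2]>lo)&(Q[:,2]<=lo+step)
        if k.sum()>2: print(lo,k.sum(),"x",np.round(np.percentile(Q[k,0],[3,97])),"y",np.round([Q[k,1].min(),Q[k,1].max()]))
E
python3 - <<'E'
from h import *
s=st(); show(s); p=read_camera("side"); grip(p,70,185)
E
```

```text
t 4.00 can [ 74.8   0.4 203.2] F [-0.2 -0.1  0.3] w 0.999
245 39 x [62. 83.] y [-58.  45.]
255 43 x [62. 82.] y [-60.  46.]
265 50 x [62. 81.] y [-60.  46.]
275 49 x [61. 83.] y [-59.  49.]
285 37 x [59. 80.] y [-76.  65.]
295 85 x [58. 83.] y [-78.  66.]
305 77 x [55. 82.] y [-78.  68.]
315 90 x [55. 83.] y [-76.  69.]
325 94 x [53. 84.] y [-75.  68.]
335 95 x [53. 82.] y [-73.  32.]
345 75 x [61. 82.] y [-73.   4.]
355 58 x [36. 91.] y [-42.  -4.]
365 97 x [ 36. 102.] y [-41.   7.]
375 94 x [36. 97.] y [-41.  11.]
385 101 x [35. 95.] y [-43.  13.]
395 117 x [35. 98.] y [-40.  23.]
405 103 x [ 39. 104.] y [-36.   6.]
415 67 x [35. 94.] y [-41.  -1.]
```

Request:
{"name": "play_rows", "arguments": {
  "slide": [
    [0,0,1],
    [0.1,0,2],
    [0.1,0,3],
    [0.1,0,4],
    [0.1,0,4.9],
    [0.1,0,4.9],
    [0.1,0,4.9]
  ],
  "delta_rot": [
    [0,0,0],
    [0,0,0],
    [0,0,0],
    [0,0,0],
    [0,0,0],
    [0,0,0],
    [0,0,0]
  ]
}}

```text
time: 4.63
tool_pos: [0.6503, -0.0561, 0.1518]
tcp_rot: [-0.104, 3.138, 0.0]
wrist_force: [0.5, 0.3, 0.9]
width: 1.0
```

```bash
python3 - <<'E'
from h import *
s=st(); show(s); p=read_camera("side"); grip(p,70,177,260)
a=p["image"][120:300,270:450,::-1].copy(); a=cv2.resize(a,None,fx=3.3,fy=3.3,interpolation=2)
cv2.imwrite("pics/s4c.png",a); show(st())
E
```

```text
t 4.63 can [ 72.7   0.5 151.8] F [0.5 0.2 0.9] w 1.000
187 10 x [62. 81.] y [-51.  43.]
197 40 x [60. 81.] y [-59.  50.]
207 47 x [60. 80.] y [-60.  48.]
217 49 x [60. 80.] y [-59.  46.]
227 30 x [59. 78.] y [-58.  52.]
237 52 x [58. 82.] y [-76.  68.]
247 73 x [54. 82.] y [-78.  65.]
257 78 x [54. 81.] y [-75.  69.]
t 4.68 can [ 73.4   0.4 152.9] F [-0.   0.8  0.6] w 1.004
```

View pics/s4c.png

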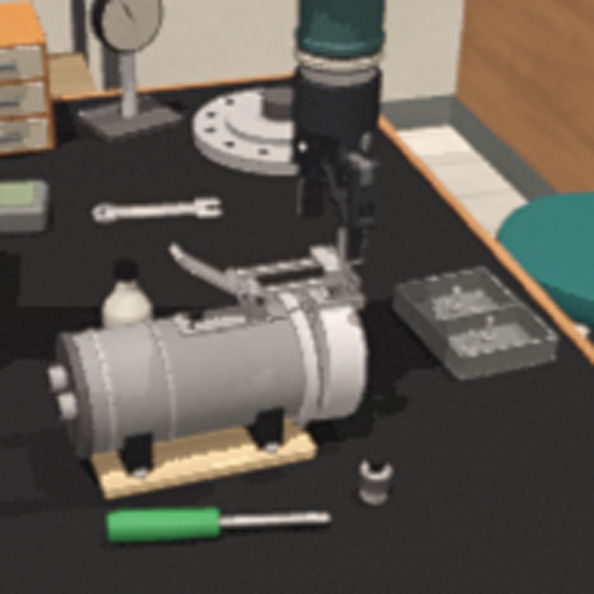

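Request:
{"name": "play_rows", "arguments": {
  "slide": [
    [0,0,0],
    [0,0,0],
    [0,0,0],
    [0,0,0],
    [0,0,0],
    [0,0,0]
  ],
  "delta_rot": [
    [0,0,0],
    [0,0,0],
    [0,0,0],
    [0,0,0],
    [0,0,0],
    [0,0,0]
  ],
  "hand": 0.35,
  "force": 20
}}

```text
time: 5.18
tool_pos: [0.6512, -0.0562, 0.1532]
tcp_rot: [-0.104, 3.135, -0.0]
wrist_force: [0.1, -0.5, 0.7]
width: 0.352
```

```bash
python3 - <<'E'
from h import *
s=st(); show(s); p=read_camera("side"); grip(p,70,177,220)
a=p["image"][120:300,270:450,::-1].copy(); a=cv2.resize(a,None,fx=3.3,fy=3.3,interpolation=2)
cv2.imwrite("pics/s5c.png",a); show(st())
E
```

```text
t 5.18 can [ 73.6   0.4 153.2] F [ 0.1 -0.5  0.7] w 0.352
177 12 x [63. 77.] y [-25.  15.]
187 33 x [61. 76.] y [-33.  16.]
197 37 x [60. 77.] y [-32.  18.]
207 39 x [61. 77.] y [-32.  17.]
217 23 x [61. 75.] y [-31.  20.]
t 5.23 can [ 73.5   0.4 153.1] F [ 0.5 -0.1  0.9] w 0.351
```

View pics/s5c.png

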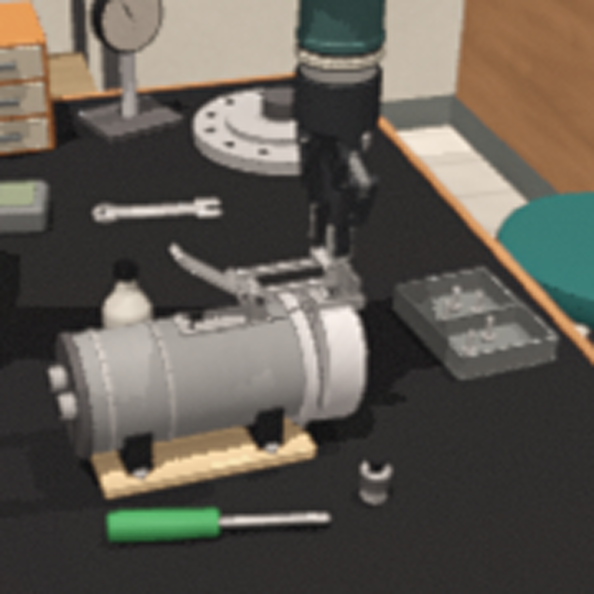

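Request:
{"name": "play_rows", "arguments": {
  "slide": [
    [0,0,0],
    [0,0,0],
    [0,0,0.8],
    [-0.1,0,1.6],
    [-0.1,0,2.4],
    [-0.1,0,3.0],
    [-0.1,0,3.5],
    [-0.1,0,3.5],
    [-0.1,0,3.5]
  ],
  "delta_rot": [
    [0,0,0],
    [0,0,0],
    [0,0,0],
    [0,0,0],
    [0,0,0],
    [0,0,0],
    [0,0,0],
    [0,0,0],
    [0,0,0]
  ],
  "hand": 0.8
}}

```text
time: 5.98
tool_pos: [0.6518, -0.0561, 0.1173]
tcp_rot: [-0.104, 3.137, 0.0]
wrist_force: [0.6, 0.3, -0.3]
width: 0.801
```

```bash
python3 - <<'E'
from h import *
s=st(); show(s); p=read_camera("side")
a=p["image"][140:260,310:430,::-1].copy(); a=cv2.resize(a,None,fx=5,fy=5,interpolation=2)
cv2.imwrite("pics/s6c.png",a); show(st())
E
```

```text
t 5.98 can [ 74.2   0.5 117.3] F [ 0.6  0.2 -0.3] w 0.801
t 6.03 can [ 74.7   0.4 118. ] F [-0.3 -0.2  0.2] w 0.799
```

View pics/s6c.png

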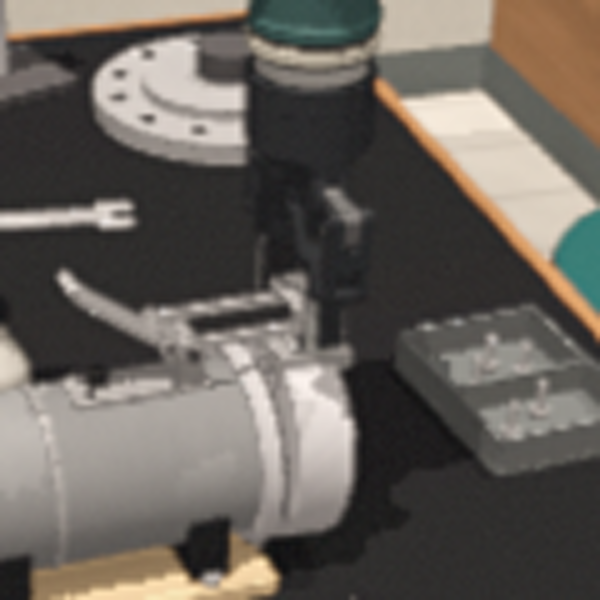

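Request:
{"name": "play_rows", "arguments": {
  "slide": [
    [0,0,0],
    [0,0,0],
    [0,0,0],
    [0,0,0],
    [0,0,0],
    [0,0,0]
  ],
  "delta_rot": [
    [0,0,0],
    [0,0,0],
    [0,0,0],
    [0,0,0],
    [0,0,0],
    [0,0,0]
  ],
  "hand": 0.3,
  "force": 30
}}

```text
time: 6.53
tool_pos: [0.6528, -0.0557, 0.1188]
tcp_rot: [-0.104, 3.135, 0.001]
wrist_force: [-0.4, 3.5, 4.9]
width: 0.466
```

```bash
python3 - <<'E'
from h import *
s=st(); show(s); print(s["torque"])
E
```

```text
t 6.53 can [ 75.2   0.8 118.8] F [-0.1  3.5  4.9] w 0.466
[0.5035 0.0804 0.1081]
```

Request:
{"name": "play_rows", "arguments": {
  "slide": [
    [0,0,-0.3],
    [0,0,-0.6],
    [0.05,0,-0.9],
    [0.1,0,-1.2],
    [0.1,0,-1.5],
    [0.1,0,-1.5]
  ],
  "delta_rot": [
    [0,0,0],
    [0,0,0],
    [0,0,0],
    [0,0,0],
    [0,0,0],
    [0,0,0]
  ]
}}

```text
time: 7.03
tool_pos: [0.6502, -0.0557, 0.1334]
tcp_rot: [-0.104, 3.138, 0.001]
wrist_force: [-3.6, 2.5, -3.0]
width: 0.46
```

```bash
python3 - <<'E'
from h import *
s=st(); show(s); print(s["torque"])
p=read_camera("side")
a=p["image"][140:260,310:430,::-1].copy(); a=cv2.resize(a,None,fx=5,fy=5,interpolation=2)
cv2.imwrite("pics/s7c.png",a); show(st())
E
```

```text
t 7.03 can [ 72.6   1.  133.4] F [-3.4  2.7 -3. ] w 0.460
[ 0.3079  0.3582 -0.0806]
t 7.08 can [ 72.6   0.9 133.3] F [-3.8  2.  -2.5] w 0.464
```

View pics/s7c.png

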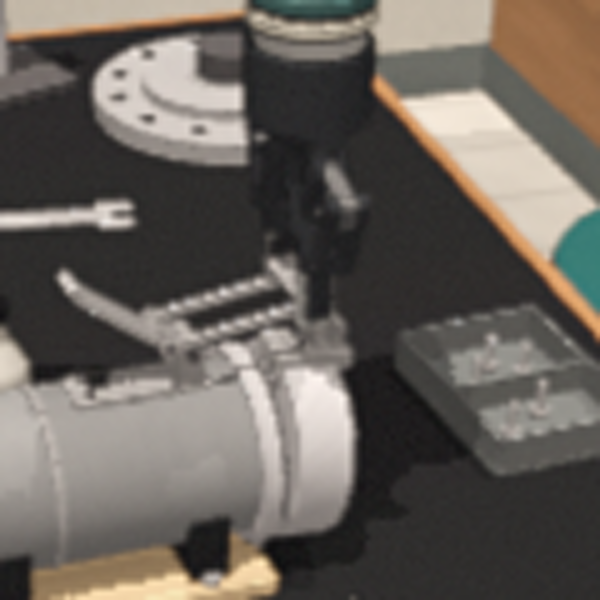

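Request:
{"name": "play_rows", "arguments": {
  "slide": [
    [-0.2,0,0],
    [-0.4,0,0],
    [-0.6,0,0],
    [-0.8,0,0],
    [-1.0,0,0],
    [-1.2,0,0],
    [-1.3,0,0],
    [-1.3,0,0]
  ],
  "delta_rot": [
    [0,0,0],
    [0,0,0],
    [0,0,0],
    [0,0,0],
    [0,0,0],
    [0,0,0],
    [0,0,0],
    [0,0,0]
  ]
}}

```text
time: 7.75
tool_pos: [0.6581, -0.0551, 0.1314]
tcp_rot: [0.103, -3.131, -0.002]
wrist_force: [-11.3, 1.8, 0.6]
width: 0.463
```

```bash
cat > look.py <<'E'
from h import *
import sys
s=st(); show(s); print(s["torque"])
p=read_camera("side"); Q=can_cloud(p)
a=p["image"][130:250,300:420,::-1].copy(); a=cv2.resize(a,None,fx=5,fy=5,interpolation=2)
cv2.imwrite("pics/"+sys.argv[1],a); show(st())
E
python3 look.py s8c.png
```

```text
t 7.75 can [ 80.5   1.  131.4] F [-11.1   2.6   0.6] w 0.463
[ 0.1119  1.8792 -0.112 ]
t 7.80 can [ 81.    1.  131.7] F [-9.9  1.6  1.4] w 0.458
```

View pics/s8c.png

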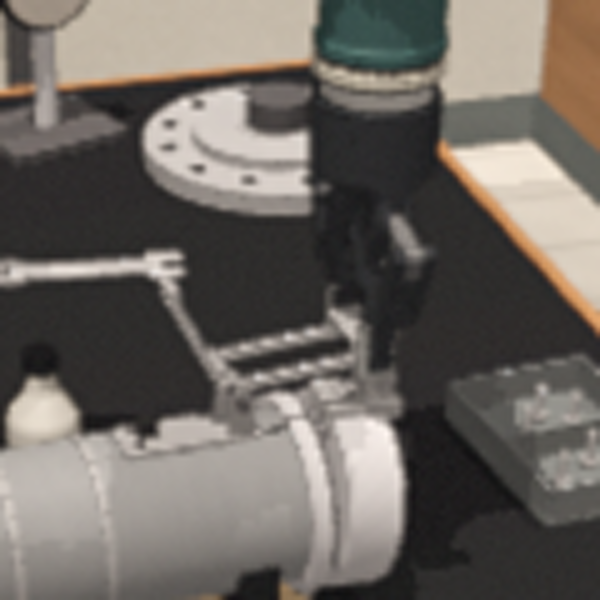

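Request:
{"name": "play_rows", "arguments": {
  "slide": [
    [-0.3,0,0],
    [-0.6,0,0],
    [-0.8,0,0],
    [-1.0,0,0],
    [-1.1,0,0],
    [-1.1,0,0]
  ],
  "delta_rot": [
    [0,0,0],
    [0,0,0],
    [0,0,0],
    [0,0,0],
    [0,0,0],
    [0,0,0]
  ]
}}

```text
time: 8.3
tool_pos: [0.6673, -0.0546, 0.1313]
tcp_rot: [0.103, -3.127, -0.002]
wrist_force: [-6.3, 2.2, 0.1]
width: 0.461
```

```bash
python3 look.py s9c.png
```

```text
t 8.30 can [ 89.7   1.  131.3] F [-6.1  2.6  0.1] w 0.461
[ 0.2868  1.1558 -0.1553]
t 8.35 can [ 89.9   1.  131.4] F [-6.7  1.7  0.5] w 0.463
```

View pics/s9c.png

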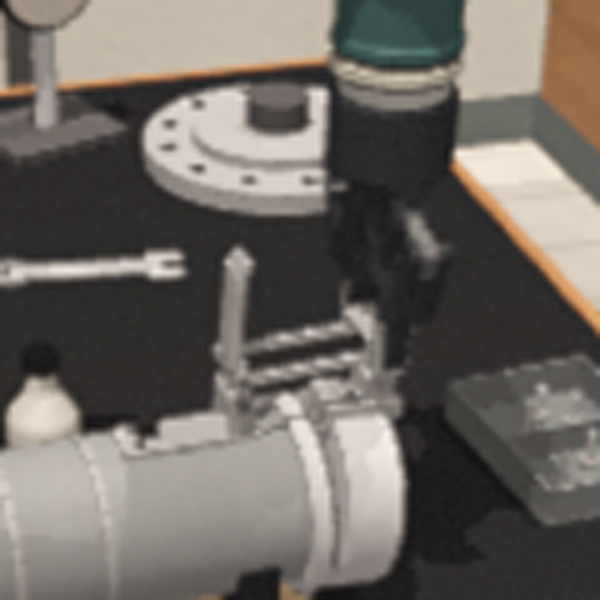

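Request:
{"name": "play_rows", "arguments": {
  "slide": [
    [0,0,0.2],
    [0,0,0.4],
    [0,0,0.6],
    [0,0,0.8],
    [0,0,0.9],
    [0,0,0.9]
  ],
  "delta_rot": [
    [0,0,0],
    [0,0,0],
    [0,0,0],
    [0,0,0],
    [0,0,0],
    [0,0,0]
  ]
}}

```text
time: 8.85
tool_pos: [0.6684, -0.0546, 0.1227]
tcp_rot: [0.103, -3.129, -0.001]
wrist_force: [1.1, 2.4, 3.1]
width: 0.463
```

```bash
python3 look.py s10c.png
```

```text
t 8.85 can [ 90.8   0.9 122.7] F [1.3 2.3 3.1] w 0.463
[ 0.322   0.1656 -0.096 ]
t 8.90 can [ 90.8   1.  122.8] F [0.7 2.2 1.4] w 0.464
```

View pics/s10c.png

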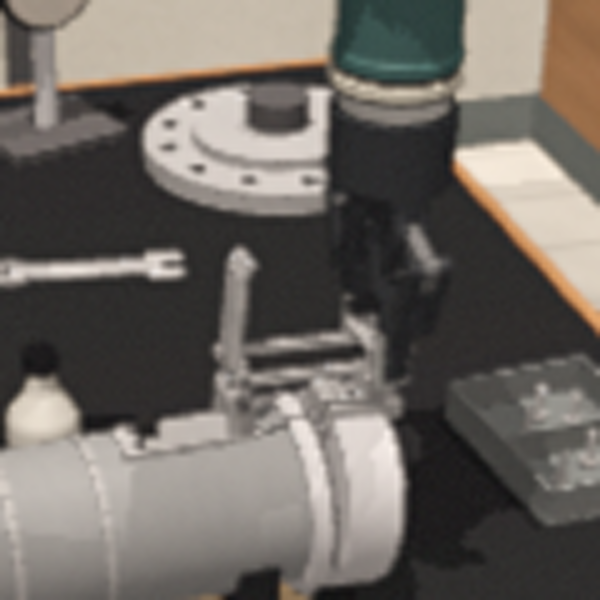

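Request:
{"name": "play_rows", "arguments": {
  "slide": [
    [0,0,0.15],
    [0,0,0.3],
    [0,0,0.45],
    [0,0,0.5],
    [0,0,0.5]
  ],
  "delta_rot": [
    [0,0,0],
    [0,0,0],
    [0,0,0],
    [0,0,0],
    [0,0,0]
  ]
}}

```text
time: 9.32
tool_pos: [0.6685, -0.0545, 0.1183]
tcp_rot: [0.103, -3.13, -0.001]
wrist_force: [-1.8, 2.7, 5.1]
width: 0.463
```

```bash
python3 -c "
from h import *
s=st(); show(s); print(s['torque'])"
```

```text
t 9.32 can [ 91.    0.9 118.3] F [-1.6  2.8  5.1] w 0.463
[ 0.3219  0.4215 -0.1557]
```

Request:
{"name": "play_rows", "arguments": {
  "slide": [
    [0,0,0.15],
    [0,0,0.3],
    [0,0,0.4],
    [0,0,0.4]
  ],
  "delta_rot": [
    [0,0,0],
    [0,0,0],
    [0,0,0],
    [0,0,0]
  ]
}}

```text
time: 9.65
tool_pos: [0.6694, -0.0545, 0.1178]
tcp_rot: [0.103, -3.132, -0.001]
wrist_force: [-5.7, 4.2, 16.4]
width: 0.467
```

```bash
python3 -c "
from h import *
s=st(); show(s); print(s['torque'])"
```

```text
t 9.65 can [ 91.8   0.9 117.8] F [-5.4  4.6 16.4] w 0.467
[ 0.5066  1.1707 -0.087 ]
```

Request:
{"name": "play_rows", "arguments": {
  "slide": [
    [0,0,0.1],
    [0.1,0,0.1],
    [0.2,0,0.1],
    [0.3,0,0.1],
    [0.4,0,0.1],
    [0.4,0,0.1]
  ],
  "delta_rot": [
    [0,0,0],
    [0,0,0],
    [0,0,0],
    [0,0,0],
    [0,0,0],
    [0,0,0]
  ]
}}

```text
time: 10.15
tool_pos: [0.6688, -0.0546, 0.1182]
tcp_rot: [0.103, -3.14, -0.001]
wrist_force: [5.9, 3.0, 3.5]
width: 0.465
```

```bash
python3 -c "
from h import *
s=st(); show(s); print(s['torque'])"
```

```text
t 10.15 can [ 91.2   0.8 118.2] F [6.1 2.6 3.5] w 0.465
[ 0.5457 -0.6166 -0.1131]
```

Request:
{"name": "play_rows", "arguments": {
  "slide": [
    [0.3,0,0.15],
    [0.4,0,0.15],
    [0.5,0,0.15],
    [0.6,0,0.15],
    [0.6,0,0.15]
  ],
  "delta_rot": [
    [0,0,0],
    [0,0,0],
    [0,0,0],
    [0,0,0],
    [0,0,0]
  ]
}}

```text
time: 10.57
tool_pos: [0.6659, -0.0548, 0.1178]
tcp_rot: [-0.103, 3.133, 0.001]
wrist_force: [4.6, 2.6, 2.6]
width: 0.461
```

```bash
python3 look.py s11c.png
```

```text
t 10.57 can [ 88.3   0.8 117.8] F [4.7 2.3 2.6] w 0.461
[ 0.5365 -0.5027 -0.0949]
t 10.62 can [ 88.1   0.8 117.7] F [3.8 3.  2.8] w 0.463
```

View pics/s11c.png

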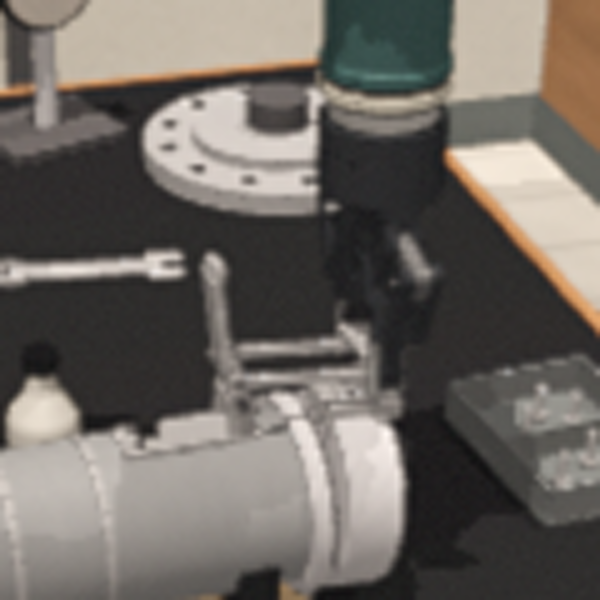

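Request:
{"name": "play_rows", "arguments": {
  "slide": [
    [0,0,0.2],
    [0,0,0.35],
    [0,0,0.5],
    [0,0,0.5]
  ],
  "delta_rot": [
    [0,0,0],
    [0,0,0],
    [0,0,0],
    [0,0,0]
  ]
}}

```text
time: 10.95
tool_pos: [0.6655, -0.0548, 0.1118]
tcp_rot: [-0.103, 3.134, 0.001]
wrist_force: [-0.3, 3.1, 2.6]
width: 0.464
```

```bash
python3 -c "
from h import *
s=st(); show(s); print(s['torque'])"
```

```text
t 10.95 can [ 87.9   0.9 111.8] F [-0.1  3.1  2.6] w 0.464
[ 0.3387  0.116  -0.1346]
```

Request:
{"name": "play_rows", "arguments": {
  "slide": [
    [0,0,0.2],
    [0,0,0.4],
    [0,0,0.5],
    [0,0,0.6],
    [0,0,0.6]
  ],
  "delta_rot": [
    [0,0,0],
    [0,0,0],
    [0,0,0],
    [0,0,0],
    [0,0,0]
  ]
}}

```text
time: 11.37
tool_pos: [0.6648, -0.0548, 0.1052]
tcp_rot: [-0.103, 3.136, 0.001]
wrist_force: [-2.3, 2.7, 2.9]
width: 0.463
```

```bash
python3 -c "
from h import *
s=st(); show(s); print(s['torque'])"
```

```text
t 11.37 can [ 87.2   0.9 105.2] F [-2.2  2.9  2.9] w 0.463
[ 0.3568  0.5907 -0.1035]
```

Request:
{"name": "play_rows", "arguments": {
  "slide": [
    [0,0,0],
    [0,0,0],
    [0,0,0],
    [0,0,0],
    [0,0,-1],
    [0,0,-2.5],
    [0,0,-4.5],
    [0,0,-7],
    [0,0,-10],
    [0,0,-12.5],
    [0,0,-12.5]
  ],
  "delta_rot": [
    [0,0,0],
    [0,0,0],
    [0,0,0],
    [0,0,0],
    [0,0,0],
    [0,0,0],
    [0,0,0],
    [0,0,0],
    [0,0,0],
    [0,0,0],
    [0,0,0]
  ],
  "hand": 0.8
}}

```text
time: 12.28
tool_pos: [0.6684, -0.0555, 0.2391]
tcp_rot: [-0.103, 3.123, -0.002]
wrist_force: [0.7, -0.0, 1.0]
width: 0.801
```

```bash
python3 look.py s12c.png; python3 - <<'E'
from h import *
p=read_camera("side"); Q=can_cloud(p)
m=(abs(Q[:,1])<23)&(Q[:,2]>145)&(Q[:,2]<235)&(Q[:,0]>-50)&(Q[:,0]<110)
q=Q[m]; n=q[(q[:,0]>55)]; n=n[n[:,2]>158]; print("nose x",np.percentile(n[:,0],[3,97]),"z",np.percentile(n[:,2],[50,90,97]))
l=q[(q[:,2]>185)&(q[:,0]<40)]; print(len(l), "lever dir", np.polyfit(l[:,2],l[:,0],1), l[:,2].max())
a=q[(abs(q[:,1])>13)&(q[:,0]>10)&(q[:,0]<60)&(q[:,2]>150)]; pa=np.polyfit(a[:,0],a[:,2],1); print("arms",pa,np.polyval(pa,[0,80]))
E
```

```text
t 12.28 can [ 90.7   0.  239.1] F [ 0.7 -0.1  1. ] w 0.801
[ 0.0166 -0.1097  0.0117]
t 12.33 can [ 89.6   0.2 236.2] F [1.2 0.4 0.1] w 0.797
nose x [71.4545 88.7372] z [159.734  160.8915 162.1484]
57 lever dir [-0.1463 15.701 ] 234.18930180002994
arms [ -0.2426 166.953 ] [166.953  147.5425]
```

View pics/s12c.png

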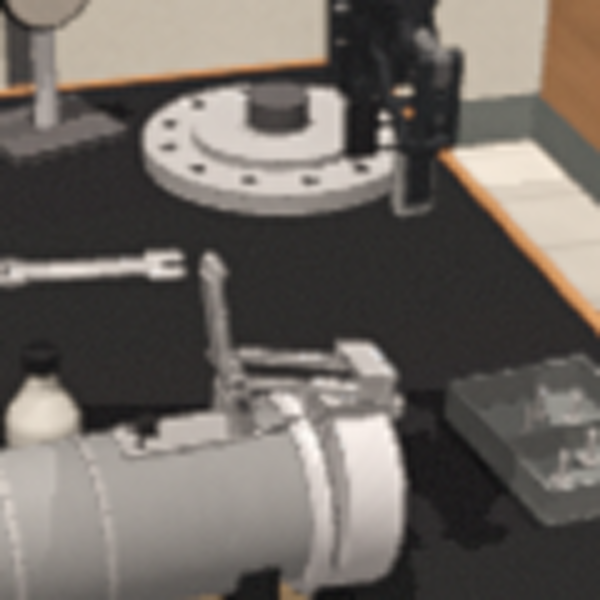

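Request:
{"name": "play_rows", "arguments": {
  "slide": [
    [1.5,0,0],
    [3,0,0],
    [4.5,0,0],
    [6,0,0],
    [6,0,1],
    [6,0,2.5],
    [6,0,4],
    [6,0,5],
    [6,0,5]
  ],
  "delta_rot": [
    [0,0.007,0],
    [0,0.007,0],
    [0,0.007,0],
    [0,0.007,0],
    [0,0.007,0],
    [0,0.007,0],
    [0,0.007,0],
    [0,0.007,0],
    [0,0.007,0]
  ],
  "hand": 0
}}

```text
time: 13.13
tool_pos: [0.6039, -0.0588, 0.1782]
tcp_rot: [0.103, -3.135, -0.001]
wrist_force: [-0.5, 0.5, -1.4]
width: -0.001
```

```bash
python3 look.py s13c.png; python3 - <<'E'
from h import *
p=read_camera("side"); s=st(); show(s); print(s["tcp_rot"],rel(s,s["tool_pos"],Rt()))
Q=can_cloud(p); Q=Q[(Q[:,0]>8)&(Q[:,0]<70)&(abs(Q[:,1])<45)&(Q[:,2]>185)]
for lo in range(185,330,8):
    k=(Q[:,2]>lo)&(Q[:,2]<=lo+8)
    if k.sum()>2: print(lo,k.sum(),"x",np.round(np.percentile(Q[k,0],[3,97])),"y",np.round([Q[k,1].min(),Q[k,1].max()]))
E
```

```text
t 13.13 can [ 26.1   0.9 178.2] F [-0.5  0.5 -1.4] w -0.001
[ 0.0051  0.0334 -0.007 ]
t 13.18 can [ 27.1   0.8 179.9] F [-0.4 -0.   0. ] w -0.001
t 13.23 can [ 28.1   0.6 181.5] F [-0.  -0.4 -0. ] w -0.001
[ 0.1035 -3.1396  0.0002] ([0.0, 0.0, 0.0], [-0.0, -0.0, 0.001])
209 13 x [15. 35.] y [-12.   2.]
217 20 x [15. 33.] y [-15.   5.]
225 23 x [15. 32.] y [-17.   7.]
233 19 x [15. 32.] y [-16.   6.]
241 16 x [15. 30.] y [-17.   7.]
249 14 x [13. 24.] y [-30.  19.]
257 39 x [13. 34.] y [-37.  30.]
265 29 x [13. 36.] y [-45.  41.]
273 30 x [ 9. 23.] y [-42.  44.]
281 28 x [ 8. 21.] y [-45.  44.]
289 27 x [ 9. 25.] y [-28.  44.]
297 19 x [10. 23.] y [-42.   4.]
305 36 x [10. 46.] y [-44.  28.]
313 55 x [10. 33.] y [-45.  18.]
321 31 x [15. 34.] y [-42.  -4.]
329 24 x [15. 35.] y [-42. -14.]
```

View pics/s13c.png

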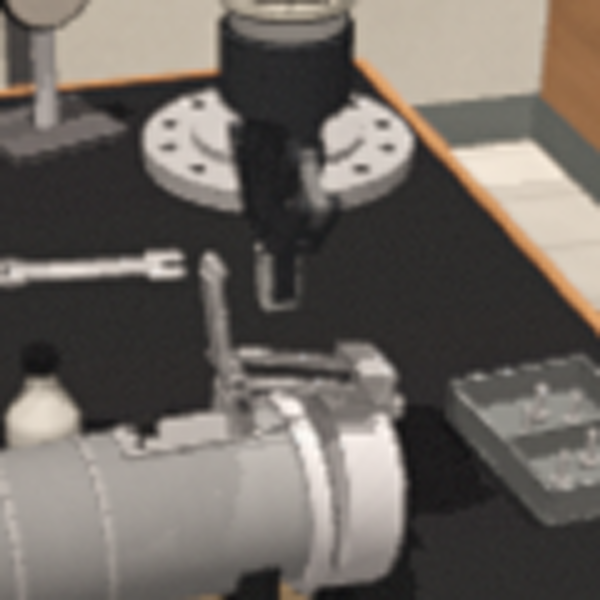

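```bash
cat > arc.py <<'E'
from h import *
import sys
s=st(); show(s)
def tgt(th,r=66): return (-r*np.cos(th)-2*np.sin(th)+12.5, 151+r*np.sin(th)-2*np.cos(th)-29.5)
for th in map(float,sys.argv[1:]):
    x,z=tgt(th); print(th,np.round([x,z],1),rel(s,W(x,0,z),Rt()))
c=canp(s["tool_pos"]); dx=c[0]-12.5; dz=c[2]+29.5-151
print("theta est", np.arctan2(dz,-dx)+np.arcsin(2/np.hypot(dx,dz)),"r",np.hypot(dx,dz))
E
python3 arc.py 1.42 1.3 1.2 1.1 1.0 .9 .8
```

```text
t 13.23 can [ 28.1   0.6 181.5] F [-0.  -0.4 -0. ] w -0.001
1.42 [  0.6 186.5] ([2.75, -0.05, -0.5], [-0.0, -0.0, 0.001])
1.3 [ -7.1 184.6] ([3.52, -0.05, -0.31], [-0.0, -0.0, 0.001])
1.2 [-13.3 182.3] ([4.14, -0.05, -0.08], [-0.0, -0.0, 0.001])
1.1 [-19.2 179.4] ([4.73, -0.05, 0.21], [-0.0, -0.0, 0.001])
1.0 [-24.8 176. ] ([5.3, -0.05, 0.55], [-0.0, -0.0, 0.001])
0.9 [-30.1 172. ] ([5.82, -0.05, 0.95], [-0.0, -0.0, 0.001])
0.8 [-34.9 167.5] ([6.3, -0.05, 1.4], [-0.0, -0.0, 0.001])
theta est 1.8578323332828013 r 61.9544036882524
```

Request:
{"name": "play_rows", "arguments": {
  "slide": [
    [0.7,0,-0.2],
    [1.4,0,-0.4],
    [2.1,0,-0.5],
    [2.5,0,-0.5],
    [2.8,0,-0.5],
    [3.1,0,-0.4],
    [3.5,0,-0.3],
    [3.8,0,-0.2],
    [4.1,0,-0.1],
    [4.1,0,-0.1]
  ],
  "delta_rot": [
    [0,0,0],
    [0,0,0],
    [0,0,0],
    [0,0,0],
    [0,0,0],
    [0,0,0],
    [0,0,0],
    [0,0,0],
    [0,0,0],
    [0,0,0]
  ]
}}

```text
time: 14.07
tool_pos: [0.5654, -0.0618, 0.1832]
tcp_rot: [-0.103, 3.138, -0.001]
wrist_force: [2.8, 0.3, 3.0]
width: 0.01
```

```bash
python3 look.py s14c.png; python3 arc.py 1.2 1.1 1.0 .9 .8 .7
```

```text
t 14.07 can [-12.5   0.4 183.2] F [2.8 0.1 3. ] w 0.010
[ 0.024  -0.3737 -0.0068]
t 14.12 can [-12.4   0.4 183.1] F [2.2 0.2 3.5] w 0.001
t 14.12 can [-12.4   0.4 183.1] F [2.2 0.2 3.5] w 0.001
1.2 [-13.3 182.3] ([0.08, -0.04, 0.08], [-0.0, 0.001, 0.001])
1.1 [-19.2 179.4] ([0.68, -0.04, 0.37], [-0.0, 0.001, 0.001])
1.0 [-24.8 176. ] ([1.24, -0.04, 0.71], [-0.0, 0.001, 0.001])
0.9 [-30.1 172. ] ([1.77, -0.04, 1.11], [-0.0, 0.001, 0.001])
0.8 [-34.9 167.5] ([2.25, -0.04, 1.56], [-0.0, 0.001, 0.001])
0.7 [-39.3 162.5] ([2.69, -0.04, 2.06], [-0.0, 0.001, 0.001])
theta est 1.2162615559271095 r 66.44846390428167
```

View pics/s14c.png

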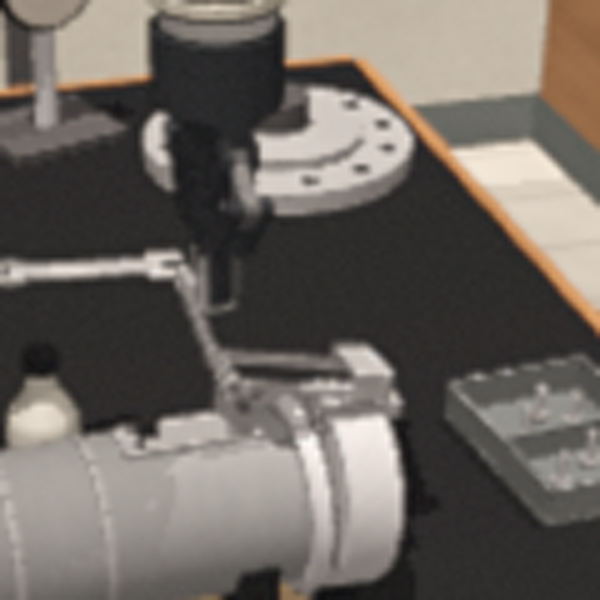

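Request:
{"name": "play_rows", "arguments": {
  "slide": [
    [0.4,0,0.2],
    [0.7,0,0.4],
    [1.0,0,0.55],
    [1.25,0,0.7],
    [1.5,0,0.9],
    [1.8,0,1.1],
    [1.8,0,1.1]
  ],
  "delta_rot": [
    [0,0,0],
    [0,0,0],
    [0,0,0],
    [0,0,0],
    [0,0,0],
    [0,0,0],
    [0,0,0]
  ]
}}

```text
time: 14.7
tool_pos: [0.5485, -0.063, 0.1732]
tcp_rot: [-0.103, 3.135, -0.001]
wrist_force: [2.9, 1.8, 7.7]
width: 0.002
```

```bash
python3 look.py s15c.png; python3 arc.py  1.0 .9 .8 .7 .6 .5 .4
```

```text
t 14.70 can [-29.4   0.4 173.2] F [3.  1.6 7.7] w 0.002
[ 0.13   -0.5671 -0.0445]
t 14.75 can [-29.4   0.4 173.2] F [4.4 1.  6.2] w 0.004
t 14.75 can [-29.4   0.4 173.2] F [4.4 1.  6.2] w 0.004
1.0 [-24.8 176. ] ([-0.46, -0.04, -0.28], [-0.001, 0.004, 0.001])
0.9 [-30.1 172. ] ([0.07, -0.04, 0.12], [-0.001, 0.004, 0.001])
0.8 [-34.9 167.5] ([0.55, -0.04, 0.57], [-0.001, 0.004, 0.001])
0.7 [-39.3 162.5] ([0.99, -0.04, 1.06], [-0.001, 0.004, 0.001])
0.6 [-43.1 157.1] ([1.37, -0.04, 1.6], [-0.001, 0.004, 0.001])
0.5 [-46.4 151.4] ([1.7, -0.03, 2.17], [-0.001, 0.004, 0.001])
0.4 [-49.1 145.4] ([1.97, -0.03, 2.77], [-0.001, 0.004, 0.001])
theta est 0.9188590218479392 r 66.54177491636547
```

View pics/s15c.png

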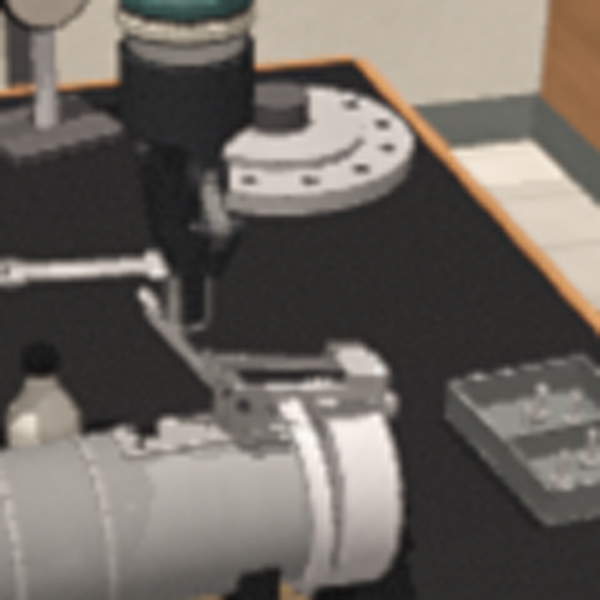

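Request:
{"name": "play_rows", "arguments": {
  "slide": [
    [0.4,0,0.4],
    [0.6,0,0.7],
    [0.85,0,1.0],
    [1.1,0,1.3],
    [1.3,0,1.6],
    [1.5,0,1.9],
    [1.7,0,2.3],
    [1.7,0,2.3]
  ],
  "delta_rot": [
    [0,0,0],
    [0,0,0],
    [0,0,0],
    [0,0,0],
    [0,0,0],
    [0,0,0],
    [0,0,0],
    [0,0,0]
  ]
}}

```text
time: 15.42
tool_pos: [0.5308, -0.0642, 0.15]
tcp_rot: [-0.103, 3.137, -0.001]
wrist_force: [1.6, 0.1, 5.9]
width: 0.0
```

```bash
python3 look.py s16c.png; python3 arc.py .6 .5 .4 .3 .2 .1 0 -.05
```

```text
t 15.42 can [-47.1   0.2 150. ] F [ 1.6 -0.   5.9] w 0.000
[-0.0491 -0.1677  0.0155]
t 15.47 can [-47.1   0.2 150. ] F [ 0.5 -1.1  4.4] w 0.001
t 15.47 can [-47.1   0.2 150. ] F [ 0.5 -1.1  4.4] w 0.001
0.6 [-43.1 157.1] ([-0.4, -0.02, -0.71], [-0.001, 0.003, 0.001])
0.5 [-46.4 151.4] ([-0.07, -0.02, -0.13], [-0.001, 0.003, 0.001])
0.4 [-49.1 145.4] ([0.2, -0.02, 0.47], [-0.001, 0.003, 0.001])
0.3 [-51.1 139.1] ([0.41, -0.02, 1.09], [-0.001, 0.003, 0.001])
0.2 [-52.6 132.7] ([0.55, -0.02, 1.74], [-0.001, 0.003, 0.001])
0.1 [-53.4 126.1] ([0.63, -0.02, 2.39], [-0.001, 0.003, 0.001])
0.0 [-53.5 119.5] ([0.65, -0.02, 3.05], [-0.001, 0.003, 0.001])
-0.05 [-53.3 116.2] ([0.63, -0.02, 3.38], [-0.001, 0.003, 0.001])
theta est 0.47687148227437715 r 66.07549778785221
```

View pics/s16c.png

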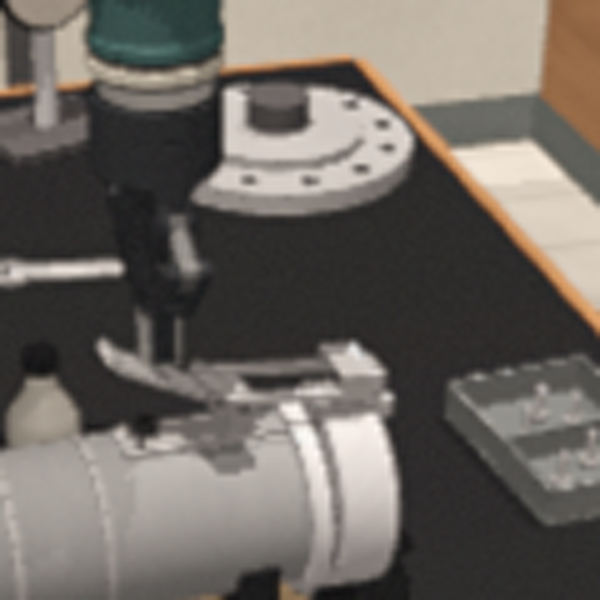

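```bash
cat > nose.py <<'E'
from h import *
p=read_camera("side"); Q=can_cloud(p)
q=Q[(abs(Q[:,1])<23)]
n=q[(q[:,0]>55)&(q[:,0]<95)&(q[:,2]>153)]; print("nose x",np.percentile(n[:,0],[3,97]),"z",np.percentile(n[:,2],[50,90,97]),len(n))
a=q[(abs(q[:,1])>13)&(q[:,0]>5)&(q[:,0]<55)&(q[:,2]>145)]; pa=np.polyfit(a[:,0],a[:,2],1); print("arms z at 0,80",np.polyval(pa,[0,80]))
r=np.hypot(Q[:,1],Q[:,2]-72); k=(r>58)&(r<65)&(Q[:,1]<-22)&(Q[:,2]>95)&(Q[:,0]>25)&(Q[:,0]<100)
print("cover hist",np.histogram(Q[k,0],np.arange(28,100,3))[0])
E
python3 nose.py
```

```text
nose x [60.827  88.5213] z [160.2932 162.6101 163.9881] 69
arms z at 0,80 [155.778  146.6374]
cover hist [ 7 13 14 14 13  4  0 12 17 10 14 17 13 14 14 13 13 15  6  0  0  0  0]
```

Request:
{"name": "play_rows", "arguments": {
  "slide": [
    [0.15,0,0.4],
    [0.3,0,0.8],
    [0.45,0,1.2],
    [0.5,0,1.6],
    [0.55,0,2.0],
    [0.6,0,2.3],
    [0.6,0,2.5],
    [0.6,0,2.5]
  ],
  "delta_rot": [
    [0,0,0],
    [0,0,0],
    [0,0,0],
    [0,0,0],
    [0,0,0],
    [0,0,0],
    [0,0,0],
    [0,0,0]
  ]
}}

```text
time: 16.18
tool_pos: [0.5233, -0.0645, 0.1234]
tcp_rot: [0.104, -3.139, 0.0]
wrist_force: [-0.7, -0.1, 0.0]
width: -0.007
```

```bash
python3 nose.py; python3 arc.py .1 .05 0 -.05
```

```text
nose x [58.6814 81.3178] z [159.3813 161.3745 162.019 ] 67
arms z at 0,80 [149.5025 147.0367]
cover hist [ 7 16 10 15 10  5  0 15 14 15 13  9 18 14 13 15 13 13  8  0  0  0  0]
t 16.23 can [-54.1   0.5 123.9] F [ 0.5 -0.6  0.3] w 0.000
0.1 [-53.4 126.1] ([-0.07, -0.05, -0.22], [-0.0, 0.0, 0.001])
0.05 [-53.5 122.8] ([-0.06, -0.05, 0.11], [-0.0, 0.0, 0.001])
0.0 [-53.5 119.5] ([-0.06, -0.05, 0.44], [-0.0, 0.0, 0.001])
-0.05 [-53.3 116.2] ([-0.08, -0.05, 0.77], [-0.0, 0.0, 0.001])
theta est 0.06560839732743694 r 66.659946257592
```

Request:
{"name": "play_rows", "arguments": {
  "slide": [
    [0,0,0.15],
    [0,0,0.3],
    [0,0,0.4],
    [0,0,0.4]
  ],
  "delta_rot": [
    [0,0,0],
    [0,0,0],
    [0,0,0],
    [0,0,0]
  ]
}}

```text
time: 16.57
tool_pos: [0.5236, -0.0644, 0.1196]
tcp_rot: [0.104, -3.14, 0.0]
wrist_force: [-0.8, -1.2, -0.3]
width: 0.0
```

```bash
python3 look.py s17c.png; python3 arc.py 0
```

```text
t 16.57 can [-54.4   0.5 119.6] F [-0.8 -1.2 -0.3] w 0.000
[-0.011  -0.006   0.0018]
t 16.62 can [-54.2   0.5 119.7] F [0.5 0.2 0.3] w 0.000
t 16.62 can [-54.2   0.5 119.7] F [0.5 0.2 0.3] w 0.000
0.0 [-53.5 119.5] ([-0.07, -0.05, 0.02], [-0.0, 0.0, 0.001])
theta est 0.003639101592431332 r 66.7586761075957
```

View pics/s17c.png

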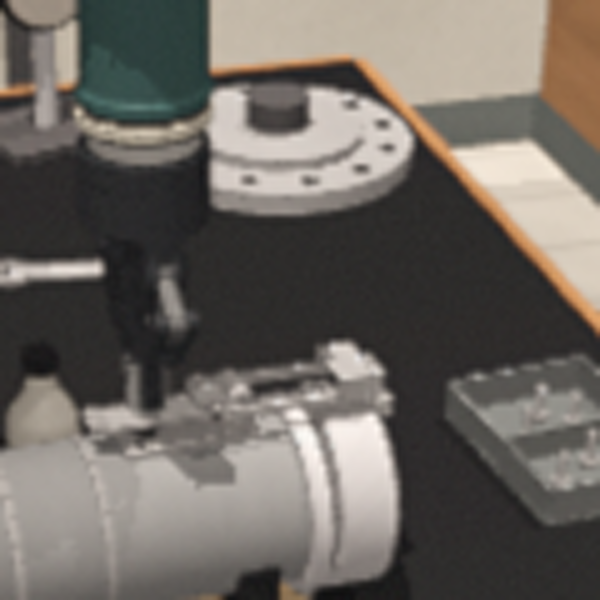

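Request:
{"name": "play_rows", "arguments": {
  "slide": [
    [0,0,0.1],
    [0,0,0.2],
    [0,0,0.3],
    [0,0,0.3]
  ],
  "delta_rot": [
    [0,0,0],
    [0,0,0],
    [0,0,0],
    [0,0,0]
  ]
}}

```text
time: 16.95
tool_pos: [0.524, -0.0645, 0.1192]
tcp_rot: [-0.104, 3.139, -0.001]
wrist_force: [-5.2, 0.8, 12.8]
width: 0.0
```

```bash
python3 arc.py 0
```

```text
t 16.95 can [-53.9   0.4 119.2] F [-5.2  1.2 12.8] w 0.000
0.0 [-53.5 119.5] ([-0.04, -0.04, -0.03], [-0.0, 0.001, 0.001])
theta est -0.004021035317205698 r 66.44092223250364
```

Request:
{"name": "play_rows", "arguments": {
  "slide": [
    [0,0,-0.5],
    [0,0,-1.5],
    [0,0,-3.5],
    [0,0,-6.5],
    [0,0,-10],
    [0,0,-13],
    [0,0,-13]
  ],
  "delta_rot": [
    [0,0,0],
    [0,0,0],
    [0,0,0],
    [0,0,0],
    [0,0,0],
    [0,0,0],
    [0,0,0]
  ]
}}

```text
time: 17.53
tool_pos: [0.5284, -0.0652, 0.2579]
tcp_rot: [-0.103, 3.126, -0.005]
wrist_force: [1.6, 0.3, 0.5]
width: -0.002
```

```bash
python3 look.py s18c.png; python3 nose.py; python3 - <<'E'
from h import *
for n in ("side","top"):
    p=read_camera(n); Q=can_cloud(p); save(p,n+"_end.png")
    l=Q[(abs(Q[:,1])<9)&(Q[:,0]>-78)&(Q[:,0]<-28)&(Q[:,2]>138)&(Q[:,2]<180)]
    if len(l)>8:
        f=np.polyfit(l[:,0],l[:,2],1); print(n,len(l),"lever slope",-f[0],"z at -70,-30",np.polyval(f,[-70,-30]))
E
```

```text
t 17.53 can [-49.6  -0.6 257.9] F [1.6 0.2 0.5] w -0.002
[-0.0003 -0.0481  0.0239]
t 17.58 can [-50.9  -0.3 254.8] F [ 0.2 -0.3 -0. ] w -0.002
nose x [58.8514 88.1833] z [159.381  161.3357 162.2057] 72
arms z at 0,80 [148.6756 147.9473]
cover hist [ 8 19 12 13 11  1  0 13 17 12 15 15 12 15 16 11 11 13  6  0  0  0  0]
side 54 lever slope -0.026550587951550356 z at -70,-30 [147.5026 148.5646]
```

View pics/s18c.png

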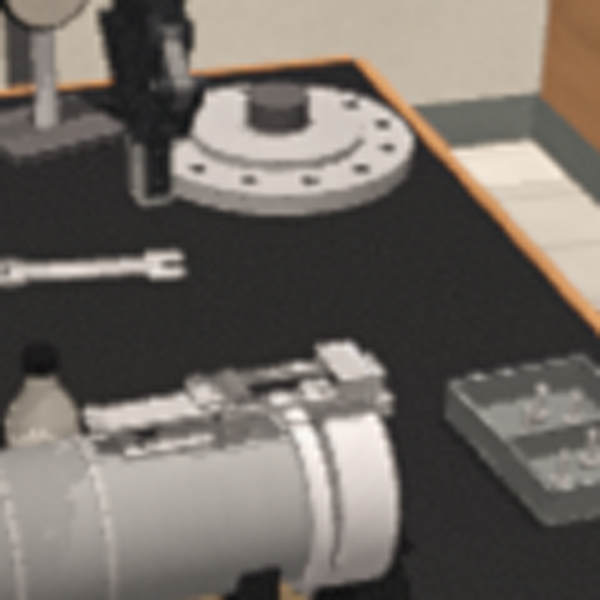

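View pics/side_end.png

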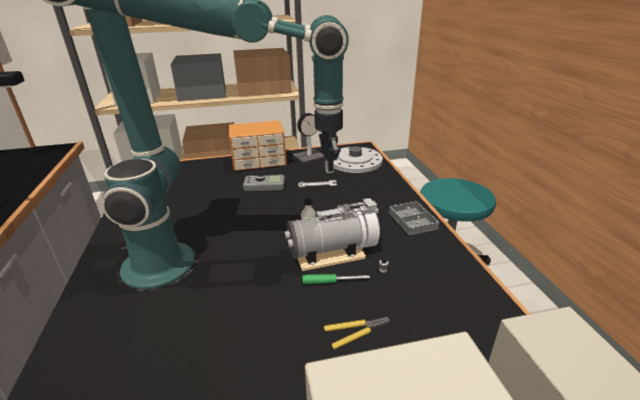

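```bash
python3 - <<'E'
from h import *
show(st()); print(finish_job())
E
```

```text
t 17.73 can [-54.5   0.6 248.6] F [ 0.6 -0.1  0. ] w 0.003
the job is handed in; nothing more can be done
None
```

The latch is closed and I handed the job in at about 18 s of the 58 s allowed.

**What I did**
- **Claw:** I pinched the claw nose, lifted it, and drew it fully forward, which brought the lever up to nearly vertical. Lowering it touched the guard wall at about 16 N, the most I used on the claw. I eased off, moved about 3 mm back, and the hook dropped roughly 12 mm into the slot at under 3 N.
- **Lever:** With the fingers shut I swung the lever back and down. It took 8 to 9 N at most by the readings, and dropped to none just past dead centre. I then pressed down lightly until it met a firm stop at about 13 N, with the lever at about 0 rad, and backed off.

**Last checks, with the arm clear**
- **Lever:** it lies flat, between 0 and about -0.03 rad from contact and depth, and stayed down after release.
- **Hook:** the claw nose sits about 13 mm lower than at the start, so the hook is in the slot. The cover is drawn in by about 7 mm near its top.
- **Bystanders:** in the side picture the other things look to be where they were. I saved a last top picture but did not look at it.

**What disagreed**
- **Tool height:** the reported TCP is about 37 mm lower than the cameras show the gripper to be. I tested this by closing the fingers at the stated grasp height, where they met nothing. After that I worked from the camera heights, and the contacts agreed with them.
- **Top camera:** it gave no usable lever reading at the end, so the final lever angle rests on the side camera and contact only.

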